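# Scoop the spilled levelling wedges back into their tray and close up the shelf unit

## Task

Levelling wedges have spilled onto the worktop beside the grey shelf unit. Gather them all with the flat scoop, not with your fingers - run it along the worktop against the unit's side wall so that they ride up onto it - and tip them into the empty right-hand compartment of the tray on top of the unit, whose clear lid stands half open and can be swung right back out of the way. When they are all in, lay the scoop flat and right way up in the empty right-hand bay of the open drawer, shut the drawer fully and close the clear lid fully, leaving everything else on the worktop where it is.

Things in the scene. Friction and masses are not known exactly. Their poses are not given: they have to be found in the camera images.
- unit: Fixed moulded grey shelf unit, 240 deep (x) by 400 wide (y) by 146 mm high. Origin: centre of its underside, on the worktop; its front looks along its own -x. Its position and yaw vary. Its right side (own y = -200 mm, outward direction -y) is a plain upright wall, 240 long and 146 high from the worktop up; the wedges lie on the worktop in front of this wall.
- tray (a point): Centre of the inner floor (88 mm above the worktop) of the tray's empty right-hand compartment, open at the top: inside 164 (x) by 254 (y) by 58 mm deep, walls 6 mm, rim 146 mm above the worktop; axes as the unit. Left of it, behind a divider, is a compartment full of levelling clips.
- lid (a joint): Hinge of the clear lid over the whole tray: 0 shut, grows as it opens, at most 1.85 rad; it starts half open, at 0.9 to 1.25, standing over the rear of the tray. A stiff hinge that stays where it is left: about 1 to 3 N at the free edge moves it.
- lid_hinge (a point): Middle of the lid's hinge line, which runs along the unit's y, 147 mm above the worktop, at own x = +57 mm of the unit; axes turn with the lid: its plate reaches 174 mm along -x from here, 388 wide (y), 4 thick (z 0 to 4); shut, its +z is up. A finger tab 60 wide, 10 thick sticks out 17 mm more at the middle of the free edge. Behind the hinge the unit's top is a flat ledge.
- drawer (a joint): Travel of the shallow drawer below the tray: 0 shut, grows as it is pulled out along the unit's -x; starts 0.15 to 0.162 m out; about 2 N moves it, and it stays where it is left.
- drawer_pull (a point): Middle of the front edge of the drawer's pull, a level moulded lip 120 wide (y), 30 deep, 10 high, centred 66 mm above the worktop, its front edge 158 mm in front of the unit's origin when shut; it stands in front of the drawer's front panel (70 high, top 76 mm above the worktop); axes as the unit.
- bay (a point): On the floor of the drawer's empty right-hand bay, 18 mm above the worktop; moves with the drawer; axes as the unit. Bay: y -125 to +125 mm between 34 mm high walls, x from -80 mm (front panel, 58 mm above the bay floor) to +128; with the drawer open only its front 150 mm lie clear of the unit. Things up to 58 mm high go in under the tray. Pliers, level and gauge beside it are fixed in the drawer.
- scoop: Flat aluminium scoop on the worktop, about 0.22 kg. Origin: centre of the pan's underside; +x to the front lip, z up. Pan 90 long (x -45 to +45 mm) by 96 wide, slippery floor 2.5 thick thinning over the last 17 mm to a sharp lip; side walls falling from 26 high at the back to 6 at the front, back wall 26 high. Starts with the lip roughly towards the unit's side wall.
- scoop_grip (a point): Middle of the scoop's straight black handle, 140 mm behind the lip and 28 mm above the underside: handle along the scoop's x from 43 to 143 mm behind its origin, 16 mm wide (y), 20 mm high, rising 6 mm towards its end.
- wedge0: White plastic levelling wedge, 64 long (x) by 24 wide (y), 17 high at the heel (-x) falling to 5 at the nose, lower edges bevelled 3 mm, 12 g. Origin: centre of its flat underside. Loose; 5 to 7 of the eight are present.
- wedge1: White plastic levelling wedge, 64 long (x) by 24 wide (y), 17 high at the heel (-x) falling to 5 at the nose, lower edges bevelled 3 mm, 12 g. Origin: centre of its flat underside. Loose; 5 to 7 of the eight are present.
- wedge2: White plastic levelling wedge, 64 long (x) by 24 wide (y), 17 high at the heel (-x) falling to 5 at the nose, lower edges bevelled 3 mm, 12 g. Origin: centre of its flat underside. Loose; 5 to 7 of the eight are present.
- wedge3: White plastic levelling wedge, 64 long (x) by 24 wide (y), 17 high at the heel (-x) falling to 5 at the nose, lower edges bevelled 3 mm, 12 g. Origin: centre of its flat underside. Loose; 5 to 7 of the eight are present.
- wedge4: White plastic levelling wedge, 64 long (x) by 24 wide (y), 17 high at the heel (-x) falling to 5 at the nose, lower edges bevelled 3 mm, 12 g. Origin: centre of its flat underside. Loose; 5 to 7 of the eight are present.
- wedge5: White plastic levelling wedge, 64 long (x) by 24 wide (y), 17 high at the heel (-x) falling to 5 at the nose, lower edges bevelled 3 mm, 12 g. Origin: centre of its flat underside. Loose; 5 to 7 of the eight are present.
- wedge6: White plastic levelling wedge, 64 long (x) by 24 wide (y), 17 high at the heel (-x) falling to 5 at the nose, lower edges bevelled 3 mm, 12 g. Origin: centre of its flat underside. Loose; 5 to 7 of the eight are present.
- wedge7: White plastic levelling wedge, 64 long (x) by 24 wide (y), 17 high at the heel (-x) falling to 5 at the nose, lower edges bevelled 3 mm, 12 g. Origin: centre of its flat underside. Loose; 5 to 7 of the eight are present.
- tape_measure: Black tape measure standing on edge, 66 by 34 by 62 mm, origin under its centre. Bystander: leave it where it is.
- spacer_jar: Clear jar, 68 mm across, 85 high, origin under its centre. Bystander: leave it where it is.
- margin_trowel: Margin trowel, 265 mm long, blade to +x, origin near the blade's root. Bystander: leave it where it is.
- mallet: Rubber mallet lying down, head 100 long and 60 across at its origin, handle 250 mm to -x. Bystander: leave it where it is.
- pencil: Flat red pencil, 185 mm, along x. Bystander: leave it where it is.
- tile_stack: Two 98 mm sample tiles in a stack 18 mm high. Bystander: leave it where it is.
- sealant: White bottle of primer, 48 mm across, 190 high, standing. Bystander: leave it where it is.

How it is judged:
On the way, in this order (a step that is already met when the one before it is completed fails the run):
1. all the wedges lie in the right-hand compartment of the tray (x of wedge0 in the frame of tray between -0.085 and 0.085 m and y of wedge0 in the frame of tray between -0.13 and 0.13 m and z of wedge0 in the frame of tray between -0.01 and 0.052 m and x of wedge1 in the frame of tray between -0.085 and 0.085 m and y of wedge1 in the frame of tray between -0.13 and 0.13 m and z of wedge1 in the frame of tray between -0.01 and 0.052 m and x of wedge2 in the frame of tray between -0.085 and 0.085 m and y of wedge2 in the frame of tray between -0.13 and 0.13 m and z of wedge2 in the frame of tray between -0.01 and 0.052 m and x of wedge3 in the frame of tray between -0.085 and 0.085 m and y of wedge3 in the frame of tray between -0.13 and 0.13 m and z of wedge3 in the frame of tray between -0.01 and 0.052 m and x of wedge4 in the frame of tray between -0.085 and 0.085 m and y of wedge4 in the frame of tray between -0.13 and 0.13 m and z of wedge4 in the frame of tray between -0.01 and 0.052 m and x of wedge5 in the frame of tray between -0.085 and 0.085 m and y of wedge5 in the frame of tray between -0.13 and 0.13 m and z of wedge5 in the frame of tray between -0.01 and 0.052 m and x of wedge6 in the frame of tray between -0.085 and 0.085 m and y of wedge6 in the frame of tray between -0.13 and 0.13 m and z of wedge6 in the frame of tray between -0.01 and 0.052 m and x of wedge7 in the frame of tray between -0.085 and 0.085 m and y of wedge7 in the frame of tray between -0.13 and 0.13 m and z of wedge7 in the frame of tray between -0.01 and 0.052 m), for 0.2 s.
2. the scoop lies flat in the drawer's right-hand bay (x of scoop in the frame of bay between -0.09 and 0.09 m and y of scoop in the frame of bay between -0.11 and 0.11 m and z of scoop in the frame of bay between -0.01 and 0.012 m and angle between scoop's own z axis and vertical below 0.12 rad and linear speed of scoop below 0.03 m/s), for 0.3 s.
At the end, for the whole second after the job is handed in: All wedges present are at rest in the right-hand compartment of the tray (below its rim), the scoop lies flat (within about 7 degrees) in the drawer's right-hand bay, the drawer is shut to within 6 mm and the lid to within 0.04 rad (all of step 1 and x of scoop in the frame of bay between -0.09 and 0.09 m and y of scoop in the frame of bay between -0.11 and 0.11 m and z of scoop in the frame of bay between -0.01 and 0.012 m and angle between scoop's own z axis and vertical below 0.12 rad and value of joint drawer below 0.006 m and value of joint lid below 0.04 rad and linear speed of each of wedge0, wedge1, wedge2, wedge3, wedge4, wedge5, wedge6, wedge7, scoop below 0.02 m/s); the robot touches nothing.
It fails at once if a wedge is handled with the fingers (contact force between the fingers and wedge0 above 1.5 N or contact force between the fingers and wedge1 above 1.5 N or contact force between the fingers and wedge2 above 1.5 N or contact force between the fingers and wedge3 above 1.5 N or contact force between the fingers and wedge4 above 1.5 N or contact force between the fingers and wedge5 above 1.5 N or contact force between the fingers and wedge6 above 1.5 N or contact force between the fingers and wedge7 above 1.5 N).
It fails at once if a bystander is shifted by more than 25 mm (distance of any of tape_measure, spacer_jar, margin_trowel, mallet, pencil, tile_stack, sealant from where it was at the start of the episode above 0.025 m).
Of wedge0, wedge1, wedge2, wedge3, wedge4, wedge5, wedge6, wedge7 only 5 to 7 are there at a start; the rules pass over those that are not, and their reading is None.
At some moment in a run one of wedge0, wedge1, wedge2, wedge3, wedge4, wedge5, wedge6, wedge7 may be knocked a few centimetres aside while the robot is not near it.
It also fails if it takes over 210 s, if anything falls off the work surface, if the arm or the gripper's body presses on something with over 40 N, if the wrist force passes 120 N, or if a joint passes its speed limit or range.

## Robot

A 6-joint arm with a two-finger parallel gripper is mounted at the origin on the work surface. World frame = base frame: x ahead of the robot, y to its left, z up, the work surface at z = 0. Lengths are in m, angles in rad, forces in N, time in s.
With the tool pointing down it reaches from about 0.2 to 0.875 m from the base axis. Payload 3.4 kg.
Tool frame: the origin (TCP) lies between the finger pads; the fingertips stand 25 mm ahead of it and the grasp point (between the pads) lies 6 mm ahead of it (r.nose_length is the z of the fingertips in the tool frame, in m); z points along the fingers, x is the direction in which the jaws open and shut, and the axes are right-handed (so a half turn about z gives the same grasp; the last joint's range is limited). The gripper opens to 94 mm and grips with 3 to 60 N. Pads are 16 mm wide; open, the fingers measure 119 mm over their backs; the gripper's body (75 mm by 177 mm) begins 78 mm behind the grasp point.
Start: joints at [1.162, 0.276, 1.505, -0, 1.361, -0.121], TCP at [0.163, 0.551, 0.23] pointing down, gripper open.
Joint ranges: [-2.89, 2.89], [-0.75, 2.08], [0.22, 2.7], [-1.18, 4.32], [0.11, 2.71], [-2.7, 2.7]. Speed limits (rad/s): [2.57, 2.57, 3.14, 3.14, 3.14, 3.14].

## Interface

Orientations are given as a unit quaternion [w, x, y, z].
In Python, from plant import r, gripper_to, inverse_kinematics, vision, models, telemetry gives the robot as it stands. Calls block until the motion is done:
- r.move_to(position, orientation): joint-space move of the TCP to a pose.
- r.move_l(position, rot=None, vel=0.15, guard=None): straight line of the TCP; rot=None keeps the orientation; vel is the mean speed in m/s. With guard (N) it stops when the force on the tool has changed by that much, and returns True; else False.
- r.movej(angles): joint-space move.
- gripper_to(opening, f_grip=None): finger opening in m; f_grip is the grip in N (None keeps the last); returns when the fingers have stopped.
- r.hold(seconds).
- inverse_kinematics(position, orientation): joint angles nearest the present ones, or None.
- vision.snapshot(name): name is "side" or "top"; returns the picture (400x640x3 uint8, red, green, blue); there is no depth.
- vision.get_calibration(name): a dict with "fx", "fy", "cx", "cy" (pixels), "position" and "orientation" of the camera in the world. Camera axes: x right, y down, z forward; pixel columns grow to the right and rows downward; lengths in m; the calibration is good to about 2 mm. A picture is of the moment at which its call begins. get_calibration takes no time and is no camera call.
A pose or a line that the arm cannot do raises r.PlanningError and nothing moves.
- r.sign_off(): hands the job in, once; it reports no verdict.
Trained networks look in the newest picture that a camera, given by its name, has taken for a name from the list of things; names that differ only in an ending like _2 or _b are one class to them, and where a whole thing is asked for, a point or a joint stands for the part that bears it (a point fixed in the world has none). Each returns a list of dicts, best first, with "score" (0 to 1); they miss things now and then, are a little off and sometimes report something else, mostly with a low value. They report only what shows in the picture. A call takes as long as a camera call.
- models.boxes_of(thing, camera): "at" ([x, y, z] in m, in world coordinates, good to about 4 mm: the middle of the surface that is visible of it).
- models.regions_of(thing, camera): "pixels" (400x640 bool, what is visible of it).
- models.mark_of(thing, camera): "at" ([x, y, z] in m, in world coordinates, good to about 4 mm: a listed point, or the origin of a listed thing).
Readings, each from a call of its own:
- telemetry.current_t(): time.
- telemetry.current_joints(): joint angles.
- telemetry.current_dq(): joint speeds.
- telemetry.current_joint_efforts(): joint torques, N m.
- telemetry.current_ee_pos(): TCP position.
- telemetry.current_tool_rot(): TCP orientation.
- telemetry.current_wrist_force(): force on the tool from outside, world axes, zero at the start.
- telemetry.current_torque(): the same for the moment, N m.
- telemetry.current_opening(): finger opening in m.
Only numpy, scipy, OpenCV 4.12 (cv2) and the standard library are available. Lean on these libraries where they do the work, as an engineer would, in place of code of your own. Each camera call takes 0.05 s, during which the arm holds its last target.

## Working session

There is one attempt and no reset: what is moved stays moved. The work goes in short steps, each a Python script; the robot and the scene stay as the last script left them, time stands still between calls to the robot, and variables do not carry over. Pictures are saved under pics/ and viewed, and the job is handed in when it is done.

```bash
ls; mkdir -p pics; python3 - <<'E'
from plant import r,gripper_to,inverse_kinematics,vision,models,telemetry
import cv2
for n in ("side","top"):
    im=vision.snapshot(n); cv2.imwrite(f"pics/{n}0.png",im[:,:,::-1]); print(vision.get_calibration(n))
print(telemetry.current_t(), r.nose_length)
E
```

```text
pics
{'fx': 455.122050176912, 'fy': 455.122050176912, 'cx': 320.44545797960177, 'cy': 200.29453701389522, 'position': array([ 0.29649793, -1.14480996,  0.83341446]), 'orientation': array([-0.49748567,  0.85840642, -0.11049622,  0.0586261 ])}
{'fx': 467.3458577438484, 'fy': 467.3458577438484, 'cx': 316.82538338641376, 'cy': 195.52280265939567, 'position': array([0.22273026, 0.04073506, 1.7337634 ]), 'orientation': array([ 0.07727353, -0.69981268,  0.7061537 , -0.07508636])}
0.1 0.025
```

View pics/side0.png

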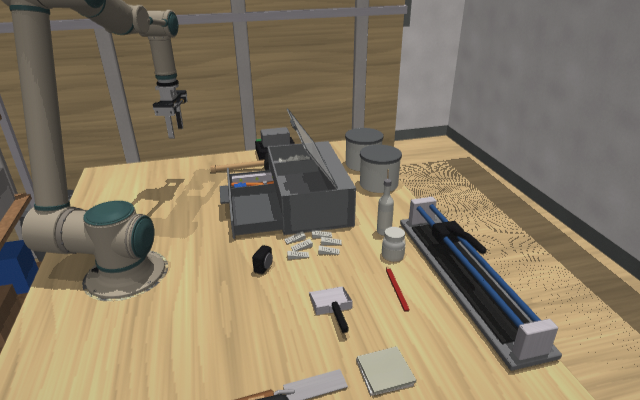

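View pics/top0.png

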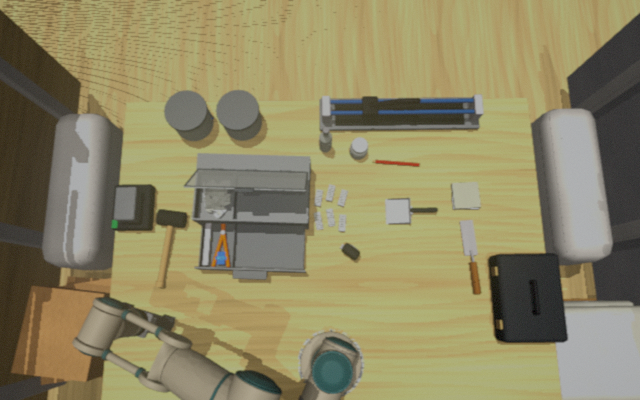

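```bash
cat > h.py <<'E'
from plant import r,gripper_to,inverse_kinematics,vision,models,telemetry
import cv2, numpy as np
from scipy.spatial.transform import Rotation as R
def rot(q): return R.from_quat([q[1],q[2],q[3],q[0]])
def quat(Rm):
    q=(Rm if isinstance(Rm,R) else R.from_matrix(Rm)).as_quat(); return np.array([q[3],q[0],q[1],q[2]])
def proj(n,P):
    c=vision.get_calibration(n); Rm=rot(c['orientation']).as_matrix()
    p=(np.atleast_2d(P)-c['position'])@Rm
    return np.c_[c['fx']*p[:,0]/p[:,2]+c['cx'],c['fy']*p[:,1]/p[:,2]+c['cy']]
def unproj(n,uv,z):
    c=vision.get_calibration(n); Rm=rot(c['orientation']).as_matrix()
    uv=np.atleast_2d(uv).astype(float)
    d=np.c_[(uv[:,0]-c['cx'])/c['fx'],(uv[:,1]-c['cy'])/c['fy'],np.ones(len(uv))]@Rm.T
    return c['position']+d*((z-c['position'][2])/d[:,2])[:,None]
def snap(n,name,crop=None,s=1):
    im=vision.snapshot(n)
    o=im
    if crop: x0,y0,x1,y1=crop; o=im[y0:y1,x0:x1]
    if s!=1: o=cv2.resize(o,None,fx=s,fy=s,interpolation=cv2.INTER_CUBIC)
    cv2.imwrite(f"pics/{name}.png",o[:,:,::-1]); return im
E
python3 - <<'E'
from h import *
np.set_printoptions(precision=4,suppress=True)
snap('top','t1',(180,140,460,290),2.8);snap('side','s1',(210,100,430,350),2.4)
for cam in('top','side'):
  for t in ['unit','tray','lid_hinge','drawer_pull','bay','scoop','scoop_grip','wedge0','tape_measure','spacer_jar','pencil','tile_stack','sealant','margin_trowel']:
    print(cam,t,[(np.round(d['at'],4).tolist(),round(d['score'],2)) for d in models.mark_of(t,cam)])
E
```

```text
top unit [([0.6033, 0.2706, -0.0009], 0.9)]
top tray [([0.5686, 0.2065, 0.0851], 0.98)]
top lid_hinge [([0.662, 0.2642, 0.146], 0.88)]
top drawer_pull [([0.2885, 0.2794, 0.0657], 0.64)]
top bay [([0.4092, 0.2191, 0.0217], 0.84), ([0.5923, -0.055, -0.0057], 0.54), ([0.2907, 0.2806, 0.0674], 0.29)]
top scoop [([0.537, -0.2611, 0.0026], 0.74), ([0.5204, 0.5785, 0.0023], 0.26)]
top scoop_grip [([0.5385, -0.3544, 0.0318], 0.88), ([0.5176, 0.5774, 0.0001], 0.59)]
top wedge0 [([0.4083, 0.2215, 0.0232], 0.65), ([0.5961, -0.056, -0.0031], 0.55), ([0.5171, -0.0091, -0.0057], 0.51), ([0.5002, -0.0501, -0.004], 0.48), ([0.6127, -0.0034, -0.0075], 0.47), ([0.5082, 0.0441, 0.0009], 0.46), ([0.5931, 0.0378, 0.0035], 0.43)]
top tape_measure [([0.5166, 0.5757, 0.0009], 0.6), ([0.3888, -0.0745, 0.0029], 0.47), ([0.7768, -0.1201, -0.0016], 0.42)]
top spacer_jar [([0.7763, -0.1159, -0.0027], 0.52)]
top pencil [([0.7287, -0.2692, -0.0016], 0.7), ([0.5703, 0.2058, 0.0833], 0.19)]
top tile_stack [([0.5907, -0.5161, -0.0002], 0.83)]
top sealant [([0.8011, 0.0049, 0.0017], 0.66)]
top margin_trowel [([0.3665,
[... 225 characters left out ...]
y [([0.4097, 0.2224, 0.0219], 0.86)]
side scoop [([0.5385, -0.2585, -0.0032], 0.88)]
side scoop_grip [([0.5417, -0.3537, 0.0287], 0.61)]
side wedge0 [([0.5037, 0.0374, -0.0003], 0.59), ([0.662, 0.2654, 0.1523], 0.55), ([0.5005, -0.0488, 0.0015], 0.53), ([0.5955, -0.0533, -0.0034], 0.52), ([0.611, -0.0102, 0.0036], 0.49), ([0.5914, 0.0377, 0.0045], 0.46), ([0.518, -0.0074, -0.0031], 0.44)]
side tape_measure [([0.391, -0.0792, -0.0015], 0.66)]
side spacer_jar [([0.7773, -0.1176, -0.0015], 0.63)]
side pencil [([0.7291, -0.2693, -0.0009], 0.61)]
side tile_stack [([0.5927, -0.5193, 0.001], 0.66)]
side sealant [([0.798, 0.0055, -0.0008], 0.6)]
side margin_trowel [([0.3686, -0.5221, 0.0002], 0.95)]
```

View pics/t1.png

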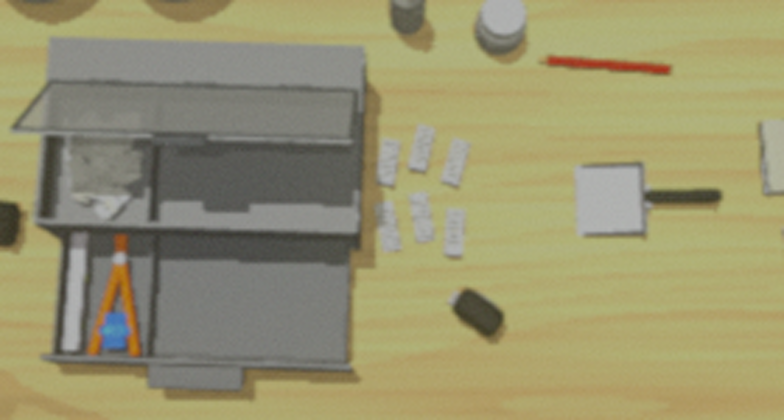

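View pics/s1.png

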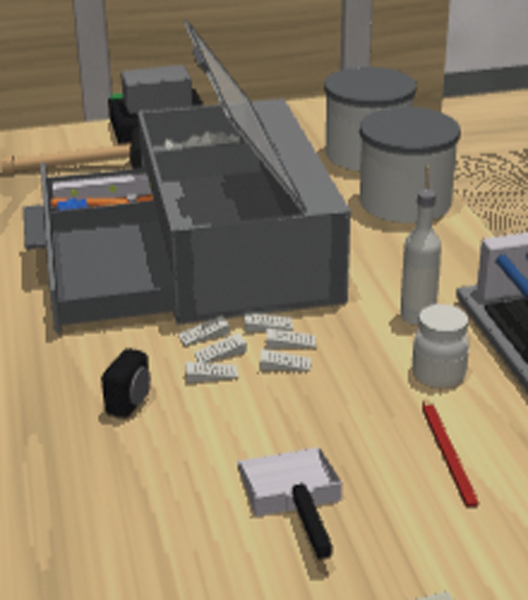

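```bash
cat >> h.py <<'E'
YAW=-2.3*np.pi/180; UO=np.array([0.604,0.2690,0.])
def setunit(y,o):
    global YAW,UO; YAW=y;UO=np.array(o)
def U(p): # unit->world
    p=np.atleast_2d(p).astype(float); return (R.from_euler('z',YAW).apply(p)+UO)
# scoop->tool: sgn chooses x_tool=+-scoop y
def scoopT(pos,yaw,pitch,rel=(-0.095,0.,0.028),sgn=1,roll=0):
    """scoop origin pose (yaw of +x, pitch>0 = lip up) -> TCP pos, quat. rel = grasp point in scoop frame"""
    Rs=R.from_euler('ZYX',[yaw,-pitch,roll])
    T=Rs*R.from_matrix(np.array([[0,sgn,0],[sgn,0,0],[0,0,-1]]).T if False else np.column_stack([[0,sgn,0],[sgn,0,0],[0,0,-1]]))
    gp=np.array(pos)+Rs.apply(rel)
    return gp-0.006*T.apply([0,0,1]), quat(T)
E
python3 - <<'E'
from h import *
np.set_printoptions(precision=4,suppress=True)
for n in('top','side'):
    im=vision.snapshot(n)[:,:,::-1].copy(); S=4 if n=='top' else 4
    x0,y0,x1,y1=(185,145,345,285) if n=='top' else (215,100,375,245)
    im=cv2.resize(im[y0:y1,x0:x1],None,fx=S,fy=S,interpolation=cv2.INTER_CUBIC)
    bot=U([[-.12,-.2,0],[.12,-.2,0],[.12,.2,0],[-.12,.2,0]]); topp=bot+[0,0,.146]
    comp=U([[ -.117,-.194,.146],[.047,-.194,.146],[.047,.06,.146],[-.117,.06,.146]])
    for P in (bot,topp,comp):
        uv=(proj(n,P)-[x0-.5,y0-.5])*S
        cv2.polylines(im,[np.round(uv).astype(int)],True,(0,0,255) if P is not comp else (0,255,0),1)
    cv2.imwrite(f'pics/ov_{n}.png',im)
for sgn in(1,-1):
  for p,pitch in(((.511,-.2,0),0),((.511,.03,0),0),((.511,.0,.06),.3),((.55,.0,.25),.3),((.55,.15,.25),.3),((.55,.17,.2),-.5),((.55,.17,.17),-.9)):
    P,q=scoopT(p,np.pi/2+YAW,pitch,sgn=sgn); print(sgn,p,pitch,P,inverse_kinematics(P,q))
E
```

```text
1 (0.511, -0.2, 0) 0 [ 0.5072 -0.2949  0.034 ] [-0.6453  0.4637  1.7496 -0.      0.9283  2.5365]
1 (0.511, 0.03, 0) 0 [ 0.5072 -0.0649  0.034 ] None
1 (0.511, 0.0, 0.06) 0.3 [ 0.507  -0.1007  0.0644] [-0.5213  0.3955  1.8304  0.302   1.0774  2.495 ]
1 (0.55, 0.0, 0.25) 0.3 [ 0.546  -0.1007  0.2544] [-0.4875  0.28    1.4801  0.2701  1.5166  2.6612]
1 (0.55, 0.15, 0.25) 0.3 [0.546  0.0493 0.2544] None
1 (0.55, 0.17, 0.2) -0.5 [0.5473 0.103  0.2754] None
1 (0.55, 0.17, 0.17) -0.9 [0.5487 0.1376 0.2656] [ 0.5484  0.528   1.3583 -0.7315  1.7931 -2.5161]
-1 (0.511, -0.2, 0) 0 [ 0.5072 -0.2949  0.034 ] [-0.6453  0.4637  1.7496 -0.      0.9283 -0.6051]
-1 (0.511, 0.03, 0) 0 [ 0.5072 -0.0649  0.034 ] [-0.2635  0.3745  1.9179 -0.      0.8492 -0.2233]
-1 (0.511, 0.0, 0.06) 0.3 [ 0.507  -0.1007  0.0644] [-0.5213  0.3955  1.8304  0.302   1.0774 -0.6466]
-1 (0.55, 0.0, 0.25) 0.3 [ 0.546  -0.1007  0.2544] [-0.4875  0.28    1.4801  0.2701  1.5166 -0.4804]
-1 (0.55, 0.15, 0.25) 0.3 [0.546  0.0493 0.2544] [-0.2355  0.2261  1.5552  0.2973  1.4268 -0.2482]
-1 (0.55, 0.17, 0.2) -0.5 [0.5473 0.103  0.2754] [ 0.3527  0.344   1.4038 -0.459   1.5969  0.4282]
-1 (0.55, 0.17, 0.17) -0.9 [0.5487 0.1376 0.2656] [ 0.5484  0.528   1.3583 -0.7315  1.7931  0.6255]
```

View pics/ov_top.png

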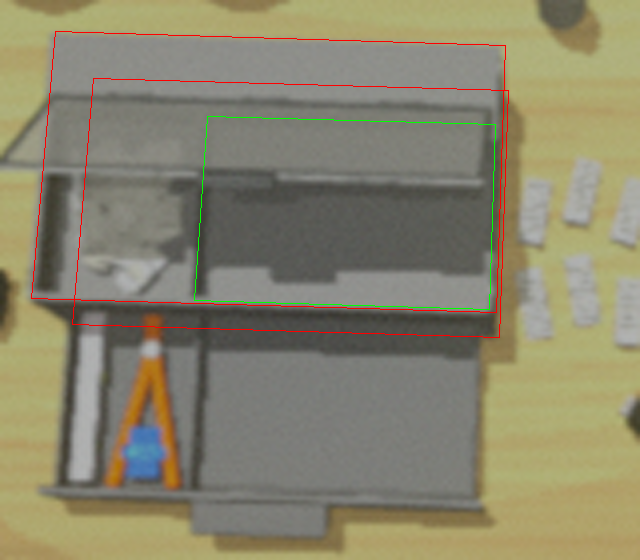

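View pics/ov_side.png

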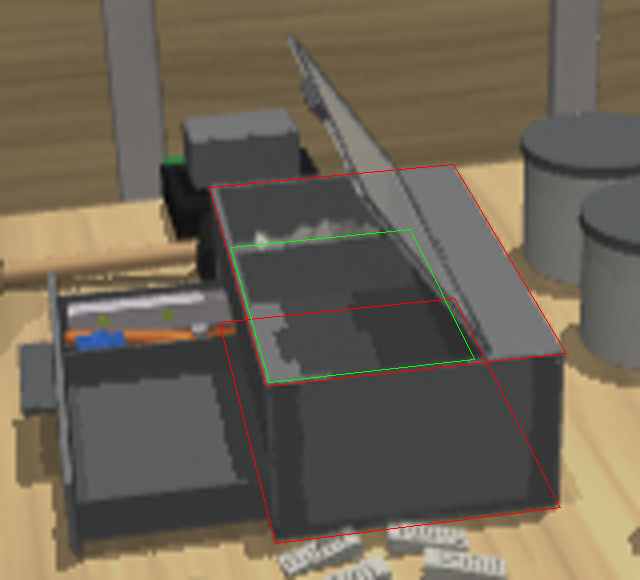

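```bash
cat >> h.py <<'E'
def down(jawyaw,tilt=None):
    """tool down with jaw (x) axis at jawyaw; returns quat"""
    x=np.array([np.cos(jawyaw),np.sin(jawyaw),0]); z=np.array([0,0,-1.]); return quat(np.column_stack([x,np.cross(z,x),z]))
E
python3 - <<'E'
from h import *
np.set_printoptions(precision=4,suppress=True)
gripper_to(0.0)
best=None
for s in(np.pi/2,-np.pi/2):
    q=down(s+YAW)
    P=U([-0.08,-0.07,0.265])[0]
    j=inverse_kinematics(P,q); j2=inverse_kinematics(U([0.066,-0.07,0.265])[0],q)
    print(s,P,j,j2)
    if j is not None and j2 is not None and best is None: best=(P,q)
P,q=best
P0=P.copy();P0[2]=.36
r.move_to(P0,q); r.move_l(P)
print(r.move_l(U([0.066,-0.07,0.265])[0],vel=0.1,guard=15), telemetry.current_ee_pos(), telemetry.current_wrist_force())
r.move_l(U([-0.0,-0.07,0.28])[0],vel=0.2)
print(telemetry.current_t())
snap('side','s2',(210,60,430,260),3); snap('top','t2',(180,120,460,290),2.8)
E
```

```text
1.5707963267948966 [0.5213 0.2023 0.265 ] [ 0.2457  0.2346  1.4771 -0.      1.4299 -1.2849] [ 0.1864  0.4485  1.1544 -0.      1.5387 -1.3443]
-1.5707963267948966 [0.5213 0.2023 0.265 ] [ 0.2457  0.2346  1.4771 -0.      1.4299  1.8566] [ 0.1864  0.4485  1.1544 -0.      1.5387  1.7973]
False [0.667  0.1963 0.2647] [-1.4178  0.1504 -0.5161]
7.875
```

View pics/s2.png

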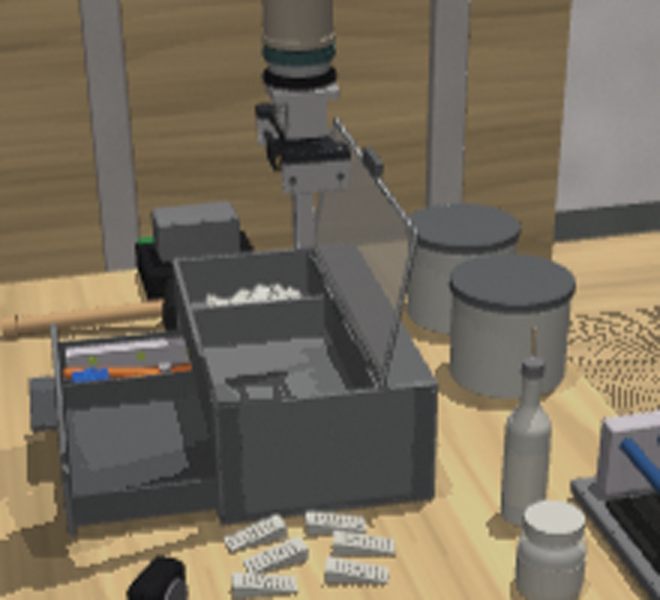

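```bash
python3 - <<'E'
from h import *
np.set_printoptions(precision=4,suppress=True)
yaw=np.radians(91.3)
O=np.array([0.5378,-0.2598,0])
r.move_l(U([-0.05,-0.07,0.40])[0],vel=0.3)
gripper_to(0.06)
P,q=scoopT(O,yaw,0,sgn=-1)
r.move_to(P+[0,0,.2],q); r.move_l(P+[0,0,.06],vel=.25); print(r.move_l(P,vel=.06,guard=8), telemetry.current_ee_pos())
gripper_to(0.0,60); print(telemetry.current_opening(),telemetry.current_wrist_force(),telemetry.current_t())
snap('side','s3',(210,100,430,350),2.4);snap('top','t3',(300,160,480,290),4)
for n in('top','side'):
  for t in('scoop','scoop_grip'): print(n,t,[(d['at'],d['score']) for d in models.mark_of(t,n)])
E
```

```text
False [ 0.5402 -0.355   0.0344]
0.015596228148814074 [-0.3603  0.6831  0.1856] 14.2833
top scoop [([0.539, -0.2606, 0.0002], 0.63)]
top scoop_grip []
side scoop [([0.5355, -0.2603, -0.0023], 0.98)]
side scoop_grip [([0.5432, -0.3562, 0.0274], 0.63)]
```

View pics/t3.png

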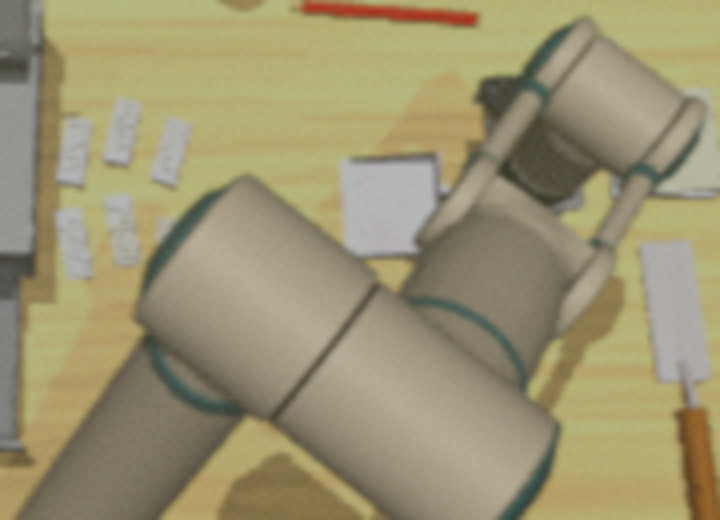

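View pics/s3.png

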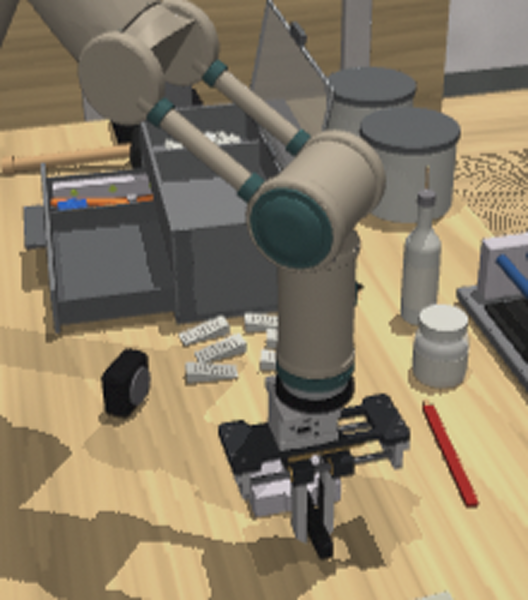

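```bash
cat >> h.py <<'E'
SY=np.pi/2+YAW; D=np.array([-np.sin(YAW),np.cos(YAW),0])
def sc(pos,pitch=0,vel=.15,guard=None,yaw=None,joint=False):
    P,q=scoopT(pos,SY if yaw is None else yaw,pitch,sgn=-1)
    if joint: r.move_to(P,q); return
    return r.move_l(P,rot=q,vel=vel,guard=guard)
E
python3 - <<'E'
from h import *
np.set_printoptions(precision=4,suppress=True)
O=np.array([0.5378,-0.2598,0])
sc(O+[0,0,.04],yaw=np.radians(91.3))
A=np.array([.511,0,0])
st=A-0.17*D
sc(st+[0,0,.04],vel=.2); sc(st,-0.012,vel=.05); print(telemetry.current_wrist_force())
snap('side','s4',(210,200,430,350),3.5)
print(sc(A+0.032*D,-0.012,vel=.05,guard=15),telemetry.current_ee_pos(),telemetry.current_wrist_force(),telemetry.current_t())
snap('side','s5',(210,200,430,350),3.5);snap('top','t5',(300,160,480,290),4)
E
```

```text
[-0.5401  0.5066  0.3335]
False [ 0.5091 -0.0651  0.0357] [-0.7905 -8.8135  3.2265] 20.8083
```

View pics/s4.png

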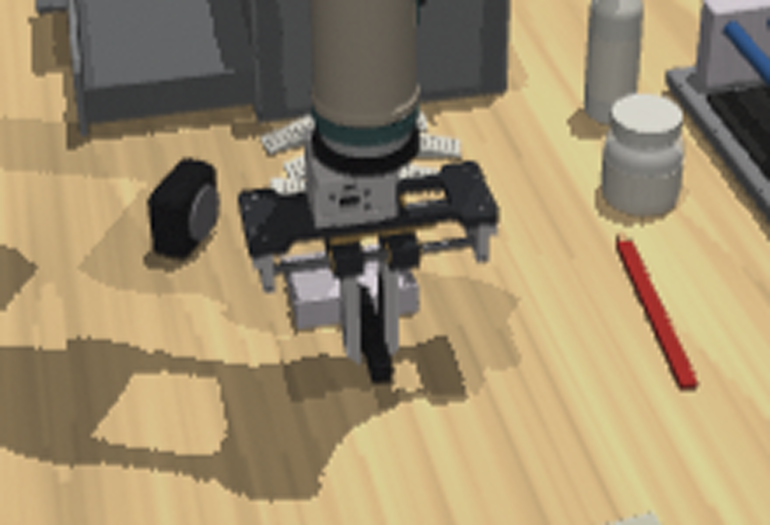

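View pics/s5.png

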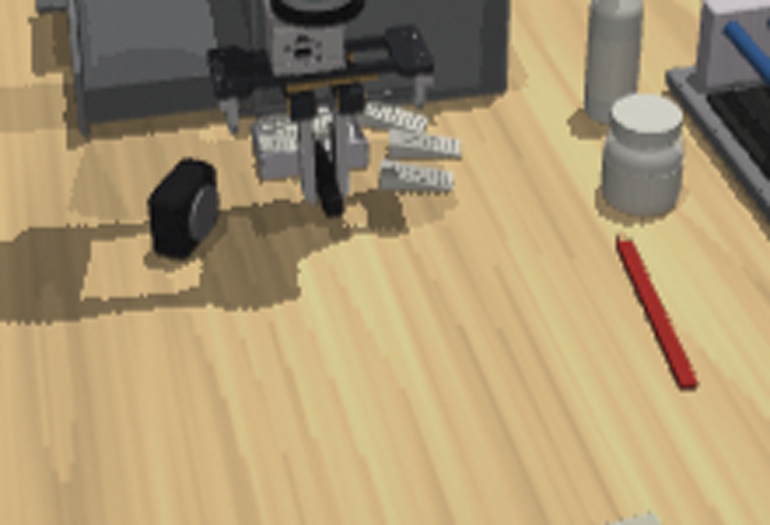

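View pics/t5.png

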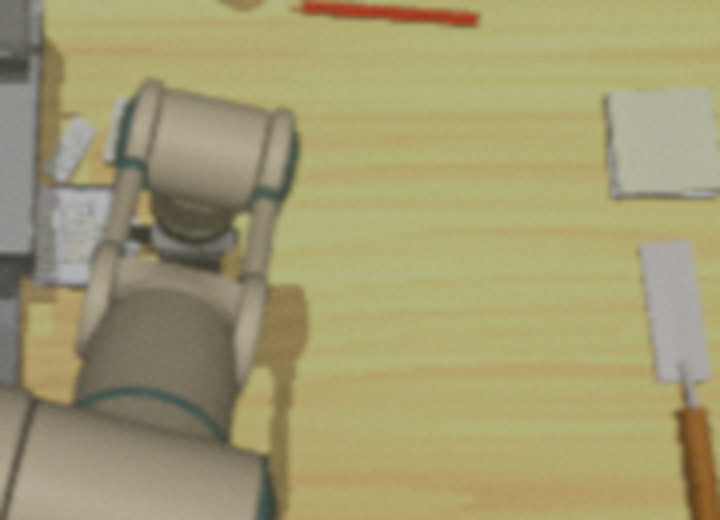

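```bash
python3 - <<'E'
from h import *
np.set_printoptions(precision=4,suppress=True)
A=np.array([.511,0,0])
print(sc(A+0.036*D,-0.012,vel=.03,guard=12),telemetry.current_ee_pos(),telemetry.current_wrist_force())
sc(A+0.026*D+[0,0,.003],0.12,vel=.05)
sc(A+0.022*D+[0,0,.025],0.30,vel=.08)
print(telemetry.current_wrist_force())
sc(A-0.05*D+[0,0,.10],0.30,vel=.15)
print(telemetry.current_t(),telemetry.current_wrist_force())
snap('side','s6',(210,120,430,300),3.5);snap('top','t6',(300,160,480,290),4)
E
```

```text
False [ 0.5101 -0.0632  0.0363] [  0.2134 -15.2594   4.6721]
[ 6.7667 12.2317  1.0811]
22.875 [ 0.0553  0.4722 -1.8261]
```

View pics/s6.png

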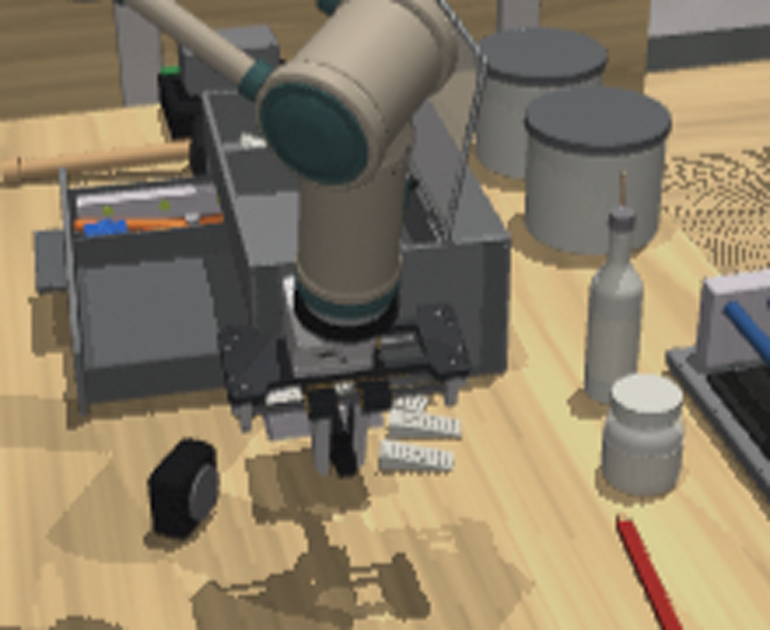

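View pics/t6.png

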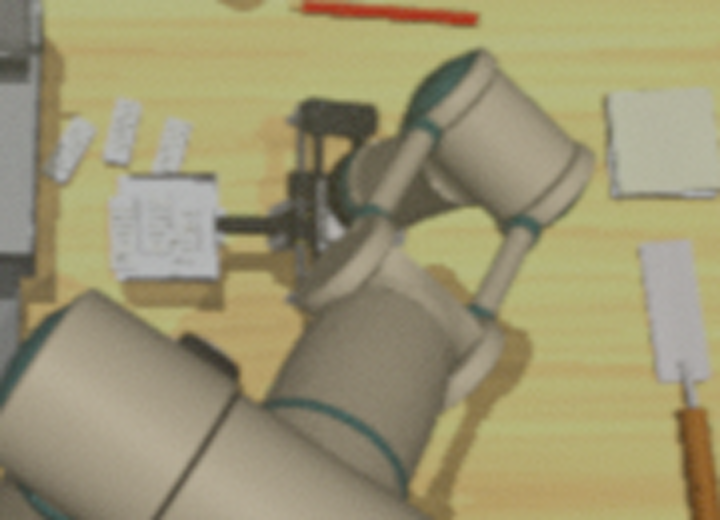

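```bash
cat >> h.py <<'E'
def lipsc(lip_u,pitch,vel=.15):
    l=U(lip_u)[0]; Rs=R.from_euler('ZYX',[SY,-pitch,0]); return sc(l-Rs.apply([.045,0,0]),pitch,vel)
E
python3 - <<'E'
from h import *
A=np.array([.511,0,0])
sc(A-0.08*D+[0,0,.23],.35,vel=.2)
lipsc([-.045,-.06,.27],.30,vel=.2)
print(telemetry.current_joints().round(2),telemetry.current_t())
lipsc([-.045,-.07,.20],0.0,vel=.1)
lipsc([-.045,-.07,.15],-0.5,vel=.1)
lipsc([-.045,-.06,.14],-0.9,vel=.1)
r.hold(.4)
print(telemetry.current_t())
snap('side','s7',(210,60,430,260),3);snap('top','t7',(180,120,460,290),2.8)
E
```

```text
[-0.2   0.23  1.54  0.3   1.43 -0.21] 25.1917
27.45
```

View pics/s7.png

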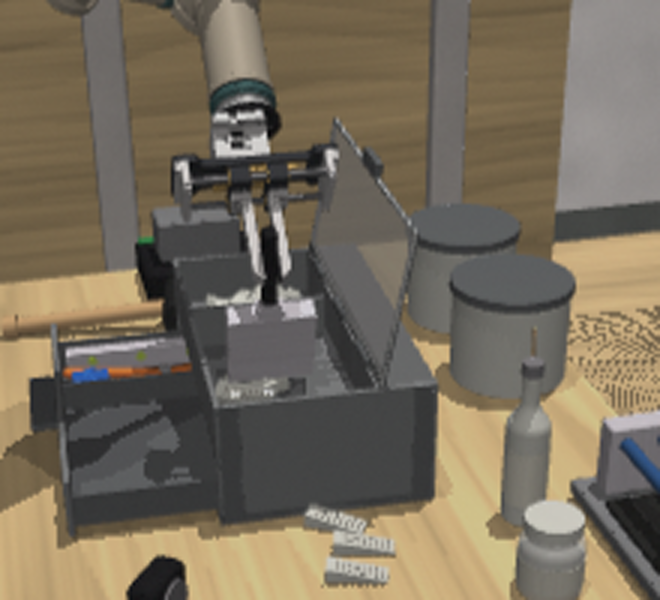

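View pics/t7.png

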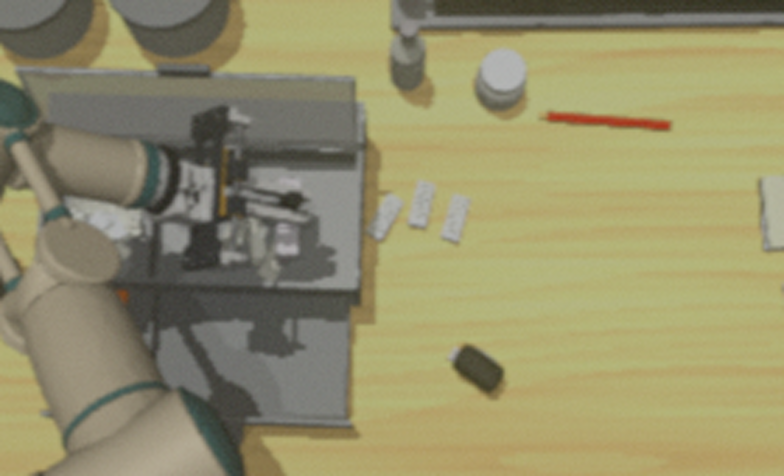

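```bash
python3 - <<'E'
from h import *
lipsc([-.045,-.05,.165],-1.15,vel=.1); r.hold(.3)
lipsc([-.045,-.06,.20],-0.6,vel=.15)
lipsc([-.045,-.06,.27],0,vel=.2)
A=np.array([.511,0,0])
sc(A-0.13*D+[0,0,.23],0,vel=.25)
print(telemetry.current_t())
snap('side','s8',(210,100,430,300),3.5);snap('top','t8',(180,120,460,290),2.8)
for c in('top','side'): print([(np.round(d['at'],3).tolist(),round(d['score'],2)) for d in models.mark_of('wedge0',c)])
for t in('scoop','scoop_grip'): print(t,[(d['at'],d['score']) for d in models.mark_of(t,'top')], scoopT(A-0.13*D+[0,0,.23],SY,0,sgn=-1)[0])
E
```

```text
31.375
[([0.612, -0.006, -0.006], 0.69), ([0.531, 0.182, 0.09], 0.67), ([0.546, 0.209, 0.096], 0.63), ([0.595, -0.054, -0.0], 0.54), ([0.591, 0.04, 0.002], 0.53), ([0.544, 0.232, 0.093], 0.42)]
[([0.529, 0.183, 0.095], 0.64), ([0.593, -0.049, 0.0], 0.58), ([0.593, 0.041, 0.003], 0.56), ([0.548, 0.234, 0.095], 0.52), ([0.611, -0.01, 0.001], 0.46)]
scoop [([0.5045, -0.1338, 0.2008], 0.61)] [ 0.50197035 -0.22481874  0.264     ]
scoop_grip [([0.542, 0.2325, 0.0905], 0.38)] [ 0.50197035 -0.22481874  0.264     ]
```

View pics/s8.png

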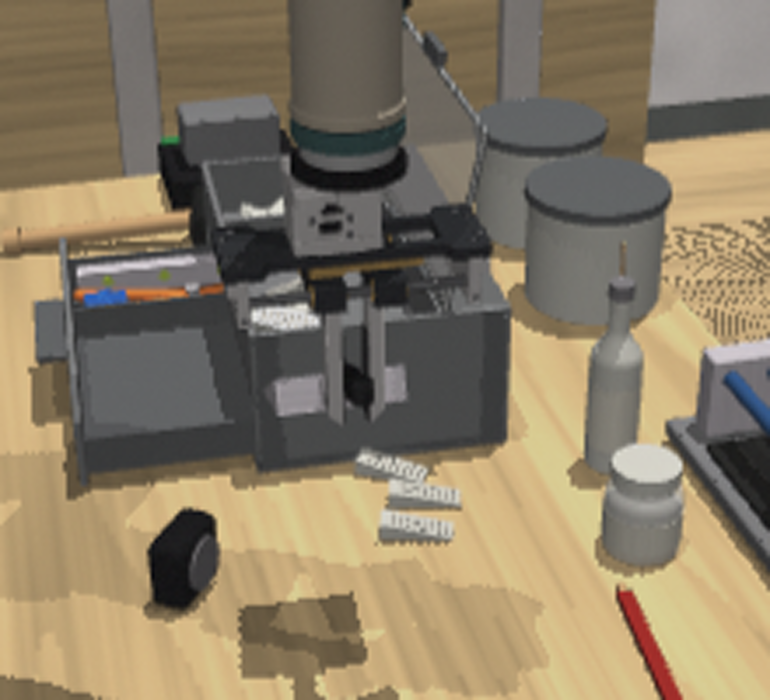

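View pics/t8.png

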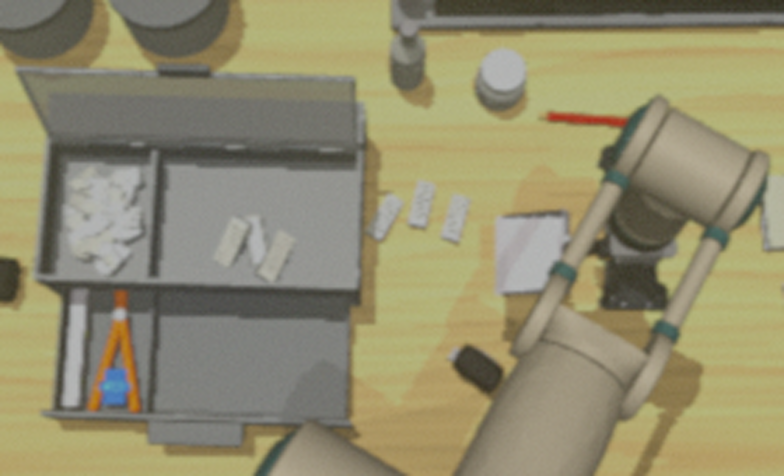

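```bash
python3 - <<'E'
from h import *
np.set_printoptions(precision=4,suppress=True)
B=np.array([.6035,0,0]); st=B-0.20*D
sc(st+[0,0,.12],0.33,vel=.2)
snap('side','s9',(210,120,430,320),3.5)
for c in('top','side'):
  if c=='top': vision.snapshot('top')
  for t in('scoop','scoop_grip'): print(c,t,[(d['at'],d['score']) for d in models.mark_of(t,c)])
print(st+[0,0,.12], telemetry.current_ee_pos())
E
```

```text
top scoop [([0.5942, -0.2002, 0.0922], 0.67)]
top scoop_grip [([0.5916, -0.2861, 0.1271], 0.9)]
side scoop [([0.593, -0.1944, 0.0924], 0.63)]
side scoop_grip [([0.5937, -0.2937, 0.1233], 0.48)]
[ 0.5955 -0.1998  0.12  ] [ 0.5916 -0.3002  0.1226]
```

View pics/s9.png

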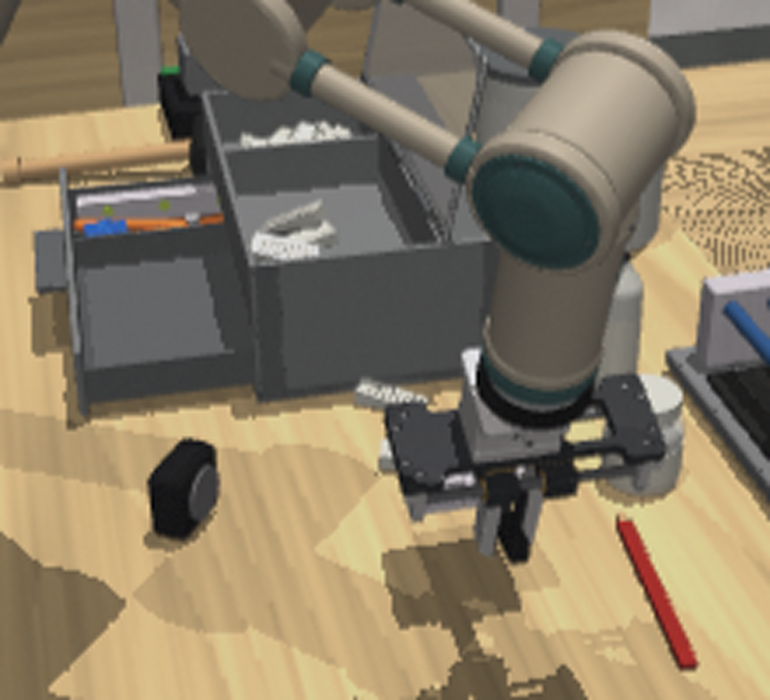

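```bash
python3 - <<'E'
from h import *
np.set_printoptions(precision=4,suppress=True)
B=np.array([.6035,0,0]); st=B-0.20*D
sc(st+[0,0,.04],0.33,vel=.15)
print(sc(st+[0,0,.018],0.33,vel=.04,guard=4), telemetry.current_ee_pos(), telemetry.current_wrist_force())
gripper_to(0.06)
P=telemetry.current_ee_pos()
r.move_l(P+[0,0.0,.10],vel=.2)
r.move_l(P+[0,-0.16,.22],vel=.25)
snap('side','s10',(210,120,430,320),3.5); vision.snapshot('top')
for c in('top','side'):
  for t in('scoop','scoop_grip','wedge0'): print(c,t,[(d['at'].round(4) if hasattr(d['at'],'round') else d['at'],round(d['score'],2)) for d in models.mark_of(t,c)])
print(telemetry.current_t())
E
```

```text
True [ 0.5919 -0.301   0.027 ] [0.3358 0.6508 1.3479]
top scoop [([0.5953, -0.1963, -0.0022], 0.84)]
top scoop_grip [([0.5955, -0.2837, 0.0343], 0.58)]
top wedge0 [([0.5462, 0.2327, 0.0912], 0.71), ([0.6111, -0.0054, -0.0027], 0.62), ([0.5909, 0.0404, 0.0033], 0.55), ([0.5939, -0.0546, -0.003], 0.44), ([0.5295, 0.1826, 0.0916], 0.4), ([0.5488, 0.2069, 0.0972], 0.39)]
side scoop [([0.5941, -0.193, -0.0047], 0.92), ([0.7772, -0.1192, -0.0009], 0.6), ([0.6602, 0.2648, 0.1483], 0.38)]
side scoop_grip [([0.5969, -0.2904, 0.0245], 0.98), ([0.6605, 0.2679, 0.1465], 0.34)]
side wedge0 [([0.5935, 0.0449, 0.0014], 0.7), ([0.6087, -0.0073, 0.0034], 0.68), ([0.5288, 0.1851, 0.0916], 0.66), ([0.5441, 0.2053, 0.1019], 0.58), ([0.596, -0.0542, -0.0057], 0.52), ([0.5459, 0.2341, 0.1], 0.45)]
36.9917
```

View pics/s10.png

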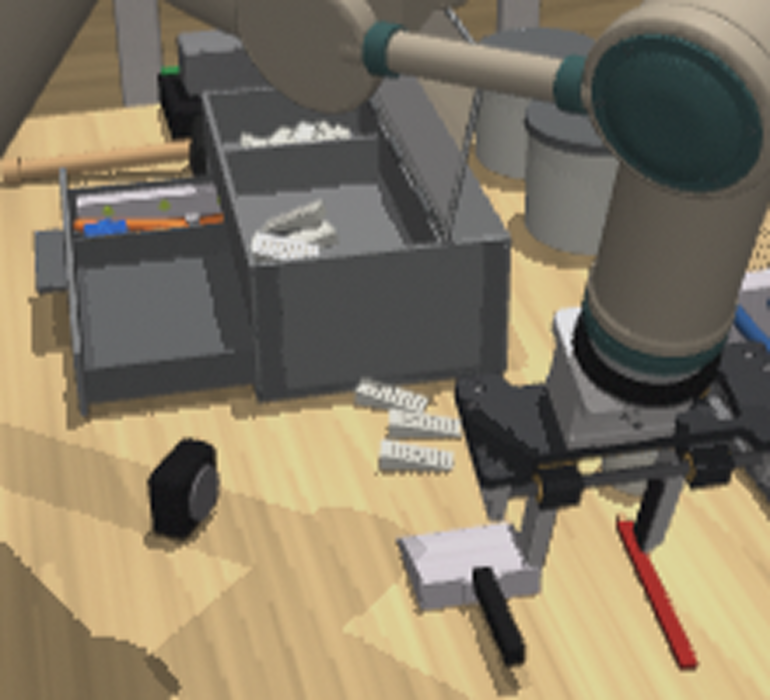

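```bash
cat >> h.py <<'E'
REL=(-0.073,0,0.027)
def sc(pos,pitch=0,vel=.15,guard=None,yaw=None,rel=None):
    P,q=scoopT(pos,SY if yaw is None else yaw,pitch,sgn=-1,rel=REL if rel is None else rel)
    return r.move_l(P,rot=q,vel=vel,guard=guard)
E
python3 - <<'E'
from h import *
np.set_printoptions(precision=4,suppress=True)
O=np.array([.5953,-.1955,0])
P,q=scoopT(O,SY,0,sgn=-1,rel=REL)
r.move_to(P+[0,0,.15],q); r.move_l(P+[0,0,.05],vel=.2); print(r.move_l(P,vel=.06,guard=8),telemetry.current_ee_pos())
gripper_to(0.,60); print(telemetry.current_opening(),telemetry.current_wrist_force())
B=np.array([.6035,0,0])
sc(O+[0,0,.012],0,vel=.1)
st=B-0.17*D
sc(st+[0,0,.012],0,vel=.1); sc(st,-0.012,vel=.05); print(telemetry.current_wrist_force())
print(sc(B+0.032*D,-0.012,vel=.05,guard=12),telemetry.current_ee_pos(),telemetry.current_wrist_force())
snap('side','s11',(210,120,430,320),3.5); snap('top','t11',(300,160,480,290),4)
print(telemetry.current_t(), scoopT(B+0.032*D,SY,-.012,rel=REL,sgn=-1)[0])
E
```

```text
False [ 0.5927 -0.2686  0.0333]
0.015825541006243456 [-0.2901  0.2096 -0.1359]
[ 0.1863 -0.3077 -1.744 ]
True [ 0.6018 -0.0479  0.0342] [ 0.6872 -2.3185  0.1644]
44.9583 [ 0.6019 -0.0406  0.0339]
```

View pics/s11.png

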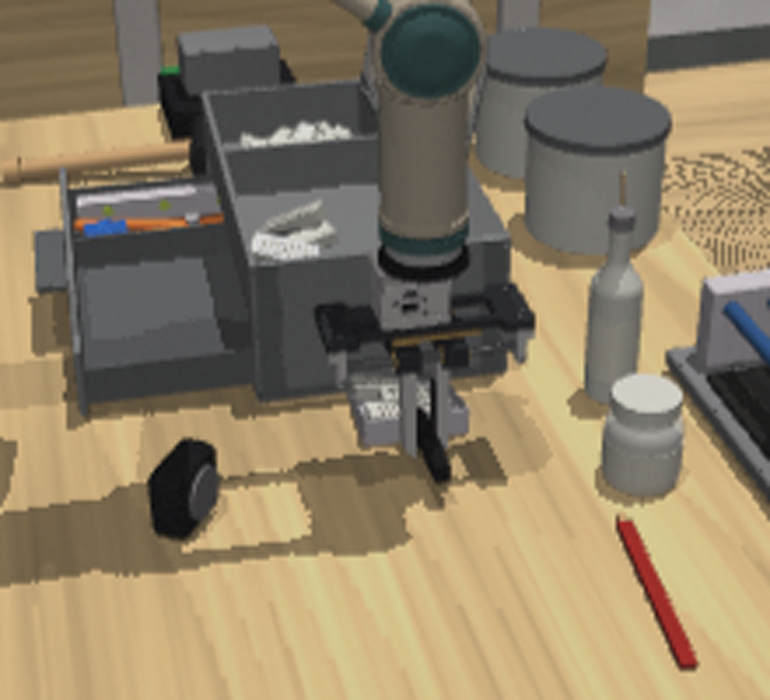

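View pics/t11.png

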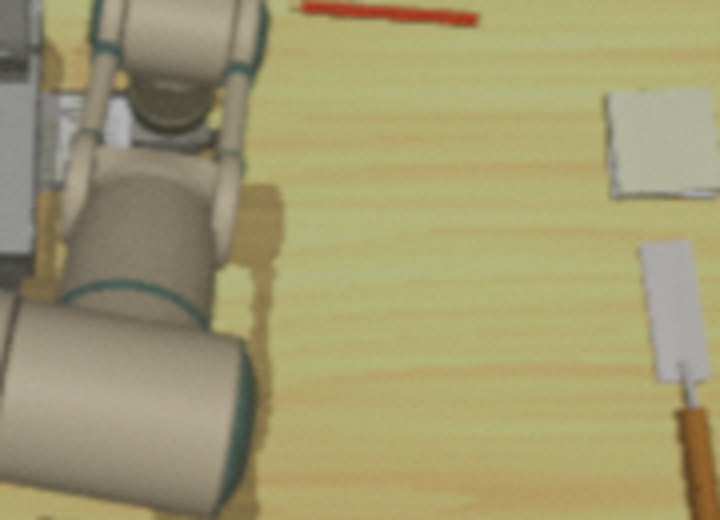

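```bash
python3 - <<'E'
from h import *
np.set_printoptions(precision=4,suppress=True)
B=np.array([.6035,0,0])
P0=telemetry.current_ee_pos()
for i in range(3):
    g=sc(B+0.032*D,-0.012,vel=.03,guard=12); print(g,telemetry.current_ee_pos(),telemetry.current_wrist_force())
    if not g: break
s=0.026
sc(B+(s)*D+[0,0,.004],0.12,vel=.04)
sc(B+(s-.006)*D+[0,0,.025],0.32,vel=.06)
print(telemetry.current_wrist_force())
sc(B-0.05*D+[0,0,.10],0.35,vel=.15)
print(telemetry.current_t(),telemetry.current_wrist_force())
snap('side','s12',(210,120,430,300),3.5);snap('top','t12',(300,160,480,290),4)
for t in('scoop','scoop_grip'): print(t,[(d['at'],d['score']) for d in models.mark_of(t,'top')])
print(B-0.05*D+[0,0,.10])
E
```

```text
True [ 0.602  -0.0478  0.0342] [ 0.0332 -3.5132  1.7135]
True [ 0.602  -0.0478  0.0342] [-0.704  -2.5203  1.661 ]
True [ 0.602  -0.0478  0.0342] [-0.3645 -2.073   1.5843]
[-0.1097  0.1612 -2.3807]
47.1 [-0.3692  0.1317 -3.0211]
scoop [([0.5994, -0.0494, 0.0967], 0.93)]
scoop_grip [([0.6624, 0.2658, 0.1455], 0.39)]
[ 0.6015 -0.05    0.1   ]
```

View pics/s12.png

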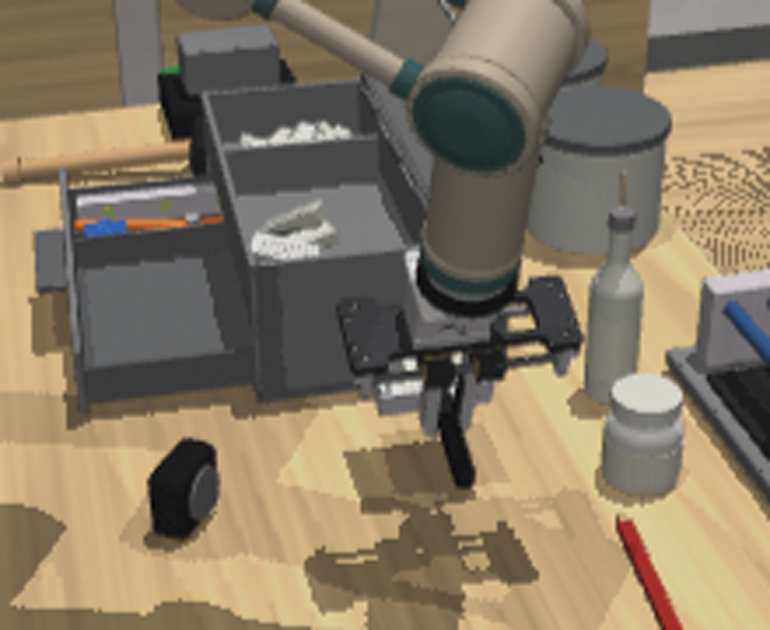

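View pics/t12.png

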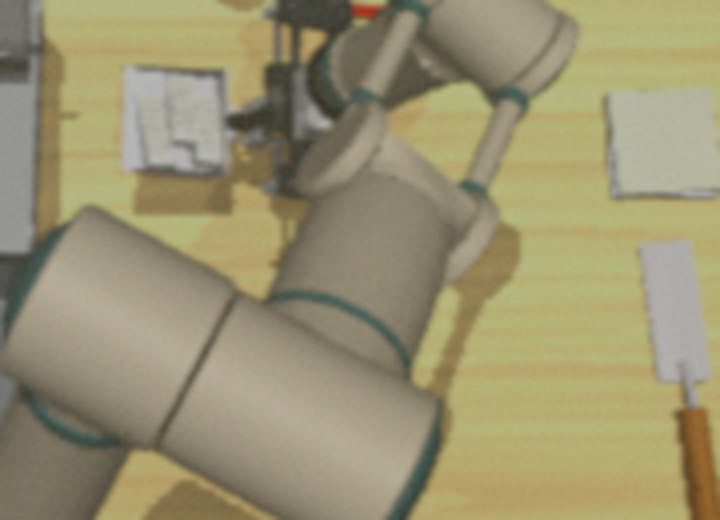

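```bash
python3 - <<'E'
from h import *
B=np.array([.58,0,0])
sc(B-0.08*D+[0,0,.23],.35,vel=.2)
lipsc([-.035,-.09,.27],.30,vel=.2)
lipsc([-.035,-.10,.21],0.0,vel=.1)
lipsc([-.035,-.11,.165],-0.5,vel=.1)
lipsc([-.035,-.11,.155],-0.95,vel=.1)
r.hold(.3)
lipsc([-.035,-.10,.165],-1.15,vel=.1); r.hold(.3)
lipsc([-.035,-.10,.21],-0.6,vel=.15)
lipsc([-.035,-.10,.28],0,vel=.2)
sc(B-0.16*D+[0,0,.23],0,vel=.25)
print(telemetry.current_t())
snap('side','s13',(210,100,430,300),3.5);snap('top','t13',(180,120,460,290),2.8)
for c in('top','side'): 
  for t in('wedge0','scoop','scoop_grip'): print(t,[(np.round(d['at'],3).tolist(),round(d['score'],2)) for d in models.mark_of(t,c)])
print(B-0.16*D+[0,0,.23])
E
```

```text
55.0083
wedge0 [([0.528, 0.18, 0.091], 0.67), ([0.534, 0.202, 0.098], 0.64), ([0.539, 0.145, 0.084], 0.6), ([0.592, 0.195, 0.104], 0.58), ([0.539, 0.242, 0.086], 0.58), ([0.551, 0.207, 0.1], 0.42)]
scoop [([0.572, -0.159, 0.226], 0.86)]
scoop_grip [([0.571, -0.253, 0.266], 0.69)]
wedge0 [([0.532, 0.207, 0.099], 0.63), ([0.542, 0.242, 0.092], 0.62), ([0.528, 0.183, 0.093], 0.58), ([0.593, 0.192, 0.111], 0.55)]
scoop [([0.571, -0.159, 0.226], 0.71)]
scoop_grip [([0.577, -0.254, 0.258], 0.94)]
[ 0.57357891 -0.1598711   0.23      ]
```

View pics/s13.png

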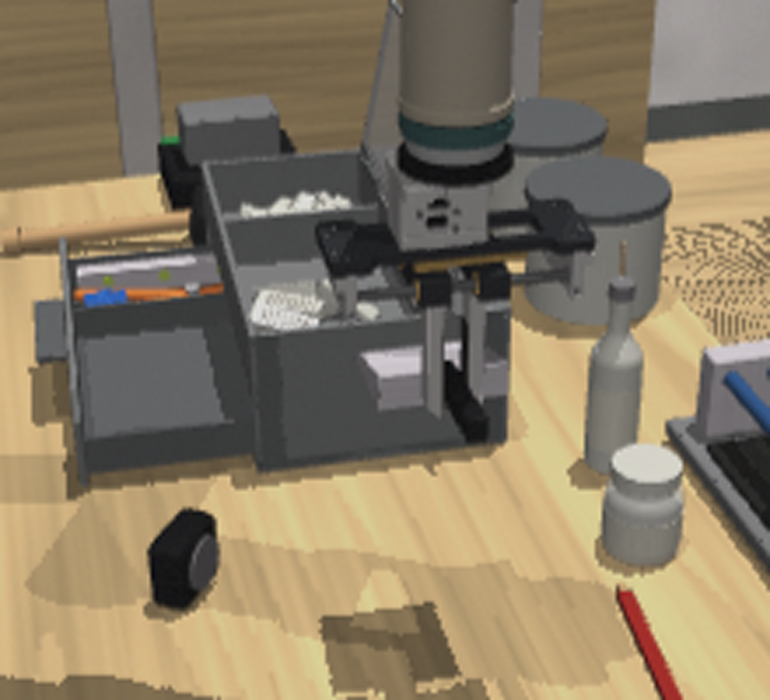

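View pics/t13.png

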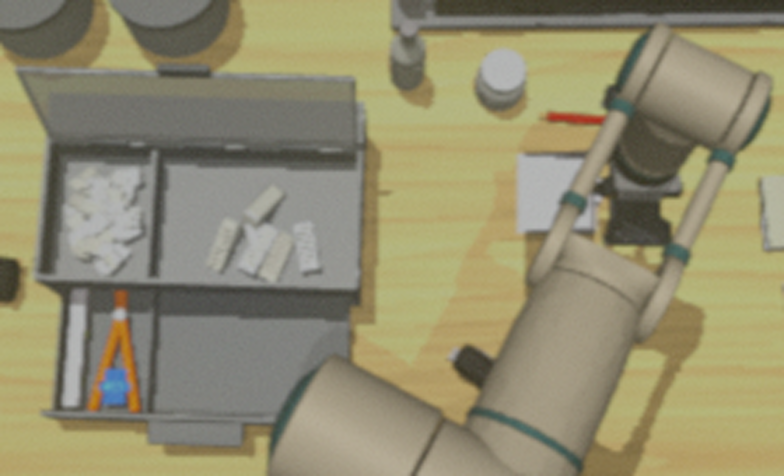

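```bash
python3 - <<'E'
from h import *
np.set_printoptions(precision=4,suppress=True)
m=[models.mark_of('bay',c) for c in('top','side')]; print([[(d['at'],d['score']) for d in x[:1]] for x in m])
roll=-0.13
def pose(u,roll): return scoopT(U(u)[0],SY,0,sgn=-1,rel=REL,roll=roll)
X,Y=-0.2145,-0.011
P,q=pose([X,Y,.25],0); r.move_l(P,rot=q,vel=.2)
P,q=pose([X,Y,.13],roll); r.move_l(P,rot=q,vel=.15)
snap('side','s14',(210,100,430,300),3.5);snap('top','t14',(180,120,460,290),2.8)
print(telemetry.current_t())
E
```

```text
[[([0.4086, 0.2187, 0.0207], 0.9)], [([0.4102, 0.2206, 0.0227], 0.79)]]
59.0333
```

View pics/s14.png

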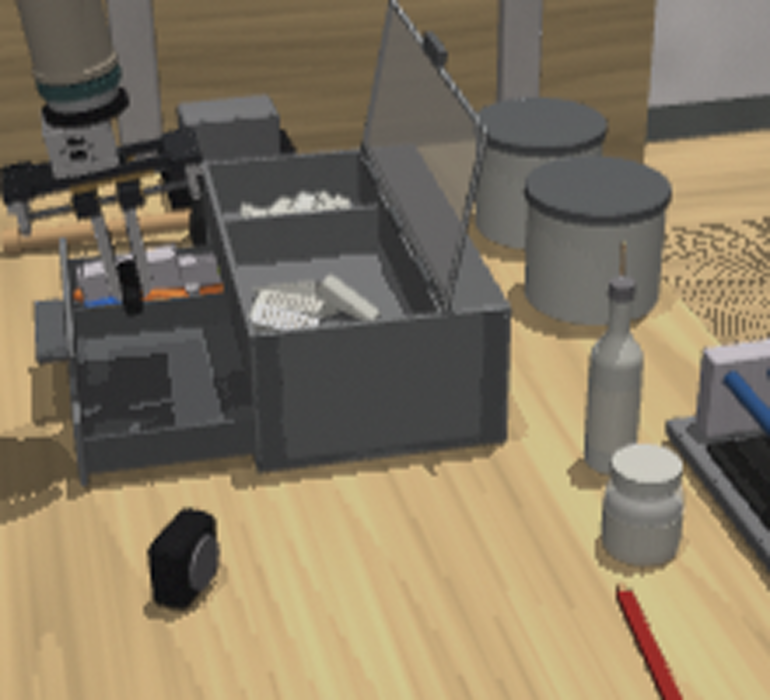

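View pics/t14.png

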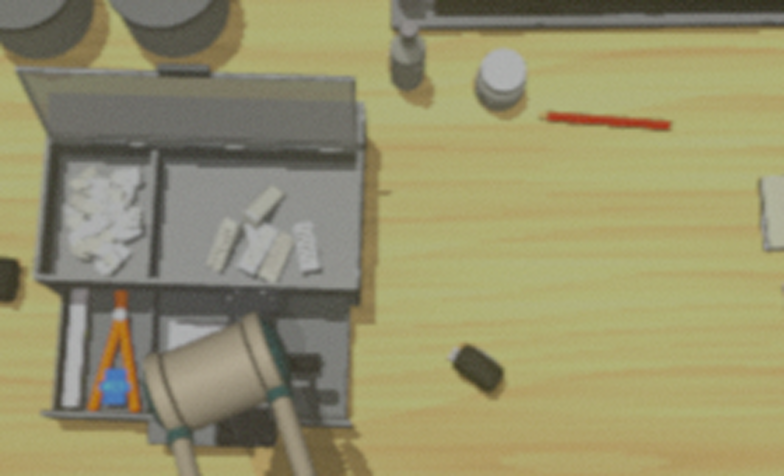

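```bash
python3 - <<'E'
from h import *
np.set_printoptions(precision=4,suppress=True)
roll=-0.13
def pose(u,roll): return scoopT(U(u)[0],SY,0,sgn=-1,rel=REL,roll=roll)
X,Y=-0.2145,-0.013
P,q=pose([X,Y,.05],roll); print(r.move_l(P,rot=q,vel=.1,guard=8), telemetry.current_wrist_force())
P,q=pose([X,Y,.021],roll); print(r.move_l(P,rot=q,vel=.03,guard=3), telemetry.current_wrist_force(), telemetry.current_ee_pos(),P)
gripper_to(0.035); 
P2=telemetry.current_ee_pos(); Rt=rot(q)
r.move_l(P2-.15*Rt.apply([0,0,1]),vel=.12)
P3=U([-0.30,-0.20,.35])[0]; r.move_l(P3,vel=.3)
snap('side','s15',(210,100,430,300),3.5);snap('top','t15',(180,120,460,290),2.8)
for c in('top','side'):
  for t in('scoop','scoop_grip','drawer_pull','bay'): print(c,t,[(np.round(d['at'],3).tolist(),round(d['score'],2)) for d in models.mark_of(t,c)[:2]])
print(telemetry.current_t())
E
```

```text
False [-0.0619 -0.1528 -1.6685]
True [ 1.3382 -0.611   1.5913] [0.3818 0.1917 0.0597] [0.3819 0.1918 0.0537]
top scoop [([0.388, 0.264, 0.018], 0.77)]
top scoop_grip [([0.38, 0.172, 0.051], 0.71)]
top drawer_pull [([0.29, 0.28, 0.067], 0.66), ([0.534, 0.2, 0.098], 0.25)]
top bay [([0.411, 0.22, 0.023], 0.92), ([0.529, 0.182, 0.092], 0.7)]
side scoop [([0.387, 0.26, 0.015], 0.97), ([0.661, 0.267, 0.147], 0.7)]
side scoop_grip [([0.384, 0.166, 0.045], 0.85)]
side drawer_pull [([0.291, 0.279, 0.065], 0.91), ([0.594, -0.518, 0.003], 0.42)]
side bay [([0.406, 0.218, 0.022], 0.83), ([0.388, 0.265, 0.012], 0.45)]
63.925
```

View pics/s15.png

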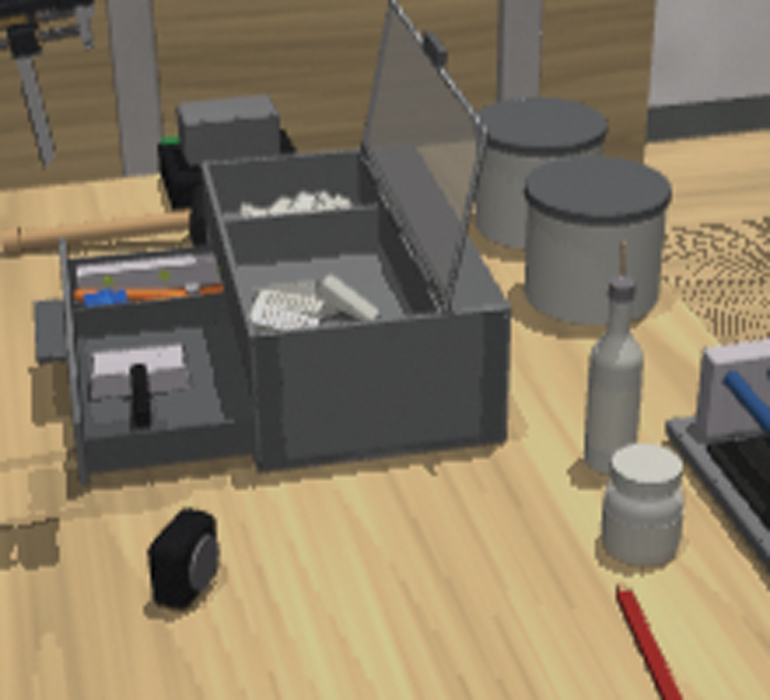

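View pics/t15.png

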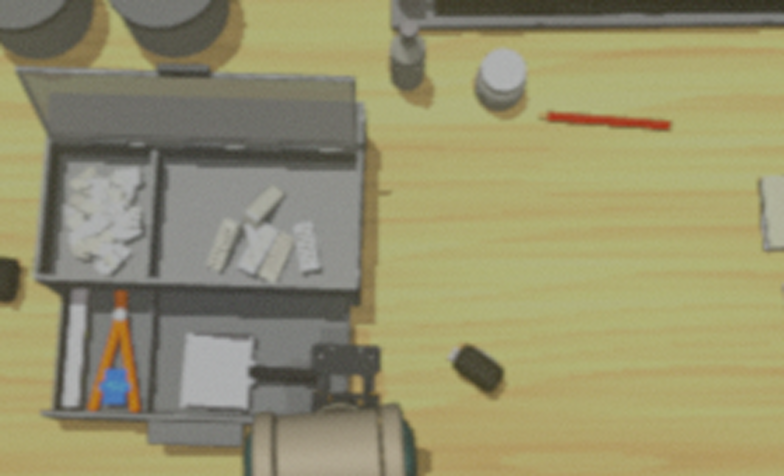

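```bash
python3 - <<'E'
from h import *
np.set_printoptions(precision=4,suppress=True)
gripper_to(0.0)
q=down(np.pi/2+YAW)
P=U([-0.36,0,.35])[0]
r.move_to(P,q)
r.move_l(U([-0.36,0,.080])[0],vel=.25)
print(r.move_l(U([-0.27,0,.080])[0],vel=.06,guard=15),telemetry.current_wrist_force())
print(r.move_l(U([-0.172,0,.080])[0],vel=.08,guard=15),telemetry.current_wrist_force(),telemetry.current_t())
for i in range(3):
  g=r.move_l(U([-0.156,0,.080])[0],vel=.03,guard=14); print(g,(R.from_euler('z',-YAW).apply(telemetry.current_ee_pos()-UO)),telemetry.current_wrist_force())
  if g: break
r.move_l(U([-0.25,0,.080])[0],vel=.2); r.move_l(U([-0.30,0,.35])[0],vel=.3)
snap('side','s16',(210,100,430,300),3.5);snap('top','t16',(180,120,460,290),2.8)
print([ (d['at'],d['score']) for c in('top','side') for d in models.mark_of('drawer_pull',c)[:1]], U([-.158,0,.066]))
print(telemetry.current_t())
E
```

```text
False [-1.2241  0.2193 -0.6283]
False [ 0.5822 -0.3922 -0.8264] 69.775
True [-0.1681 -0.0004  0.0794] [0.5497 0.2162 0.2952]
[([0.4397, 0.2753, 0.0662], 0.92), ([0.4453, 0.2721, 0.0651], 0.86)] [[0.4461 0.2753 0.066 ]]
71.975
```

View pics/s16.png

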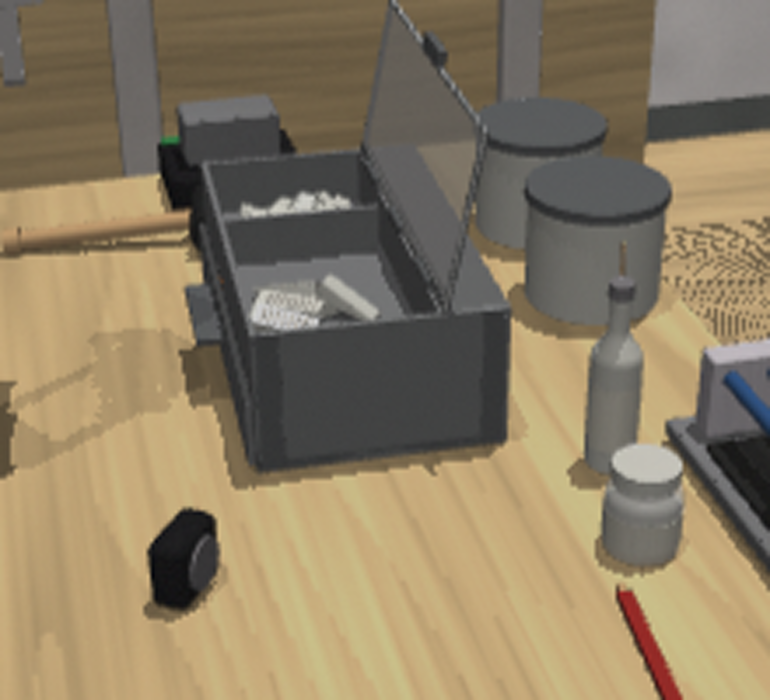

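View pics/t16.png

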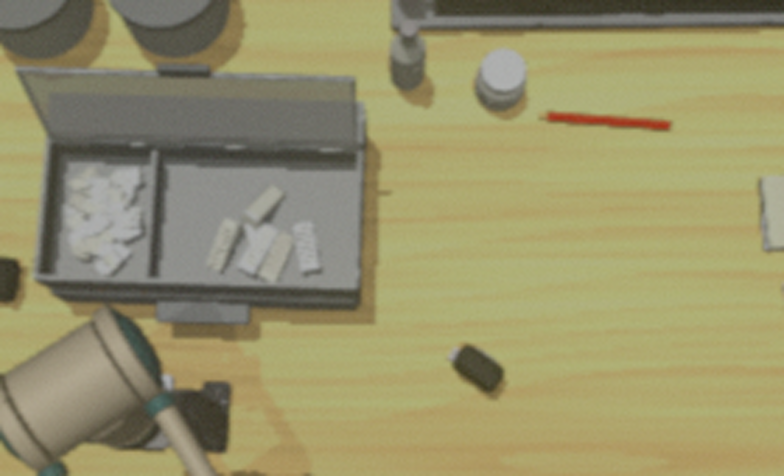

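```bash
python3 - <<'E'
from h import *
np.set_printoptions(precision=4,suppress=True)
r.move_l(U([-0.21,0,.080])[0],vel=.3)
for g in(10,25):
  k=r.move_l(U([-0.150,0,.080])[0],vel=.03,guard=g); print(k,(R.from_euler('z',-YAW).apply(telemetry.current_ee_pos()-UO)),telemetry.current_wrist_force())
r.hold(.3);print((R.from_euler('z',-YAW).apply(telemetry.current_ee_pos()-UO)),telemetry.current_wrist_force())
r.move_l(U([-0.25,0,.080])[0],vel=.2); r.move_l(U([-0.30,0,.35])[0],vel=.3)
snap('top','t17',(180,120,460,290),2.8)
print(telemetry.current_t())
# lid closing IK checks
for tz in (np.pi/2,-np.pi/2):
  q=down(tz+YAW)
  for u in([.13,-.07,.42],[.13,-.07,.30],[.04,-.07,.30],[-.03,-.07,.26]):
    print(tz,u,U(u)[0],inverse_kinematics(U(u)[0],q))
E
```

```text
True [-0.168  -0.0003  0.0794] [0.0302 0.0034 0.2903]
True [-0.1677 -0.0007  0.0788] [-0.1486 -0.0495 -0.3886]
[-0.1682 -0.0008  0.0785] [-0.8043 -0.1625 -0.0054]
76.8417
1.5707963267948966 [0.13, -0.07, 0.42] [0.7311 0.1938 0.42  ] [ 0.1673  0.5811  0.5559 -0.      2.0046 -1.3634]
1.5707963267948966 [0.13, -0.07, 0.3] [0.7311 0.1938 0.3   ] [ 0.1673  0.5476  0.9021 -0.      1.6919 -1.3634]
1.5707963267948966 [0.04, -0.07, 0.3] [0.6412 0.1975 0.3   ] [ 0.1951  0.3996  1.1502 -0.      1.5918 -1.3355]
1.5707963267948966 [-0.03, -0.07, 0.26] [0.5712 0.2003 0.26  ] [ 0.2223  0.3078  1.3859 -0.      1.4479 -1.3084]
-1.5707963267948966 [0.13, -0.07, 0.42] [0.7311 0.1938 0.42  ] [ 0.1673  0.5811  0.5559 -0.      2.0046  1.7782]
-1.5707963267948966 [0.13, -0.07, 0.3] [0.7311 0.1938 0.3   ] [ 0.1673  0.5476  0.9021 -0.      1.6919  1.7782]
-1.5707963267948966 [0.04, -0.07, 0.3] [0.6412 0.1975 0.3   ] [ 0.1951  0.3996  1.1502 -0.      1.5918  1.806 ]
-1.5707963267948966 [-0.03, -0.07, 0.26] [0.5712 0.2003 0.26  ] [ 0.2223  0.3078  1.3859 -0.      1.4479  1.8332]
```

```bash
python3 - <<'E'
from h import *
np.set_printoptions(precision=4,suppress=True)
q=down(np.pi/2+YAW); rho=.14; y=-.06
def tip(a,off=.004): return [ .057-rho*np.cos(a)+(off+.008)*np.sin(a), y, .147+rho*np.sin(a)+off*np.cos(a)+.025]
r.move_to(U([0.0,y,.45])[0],q)
s=tip(1.75); 
r.move_l(U([s[0]+.035,y,.45])[0],vel=.3)
r.move_l(U([s[0]+.035,y,s[2]])[0],vel=.2,guard=10)
for a in(1.75,1.5,1.2,.9,.6,.35,.15):
    g=r.move_l(U(tip(a))[0],vel=.12,guard=20); print(a,g,telemetry.current_wrist_force())
    if g: break
else:
    g=r.move_l(U(tip(-.06))[0],vel=.03,guard=12); print(g,telemetry.current_wrist_force(),R.from_euler('z',-YAW).apply(telemetry.current_ee_pos()-UO))
snap('side','s18',(210,60,430,260),3.5)
print(telemetry.current_t())
E
```

```text
1.75 False [-0.3654  0.4863 -0.7615]
1.5 False [-0.6649  0.5678 -0.5791]
1.2 False [-0.3361  0.2394  0.0031]
0.9 False [0.184  0.0676 0.0898]
0.6 False [ 0.3156 -0.046   0.5054]
0.35 False [-0.7267 -0.2639 -0.4611]
0.15 False [ 0.2451 -1.1417 -0.0289]
True [-0.9854 -0.0374  5.5912] [-0.0821 -0.06    0.1762]
83.55
```

View pics/s18.png

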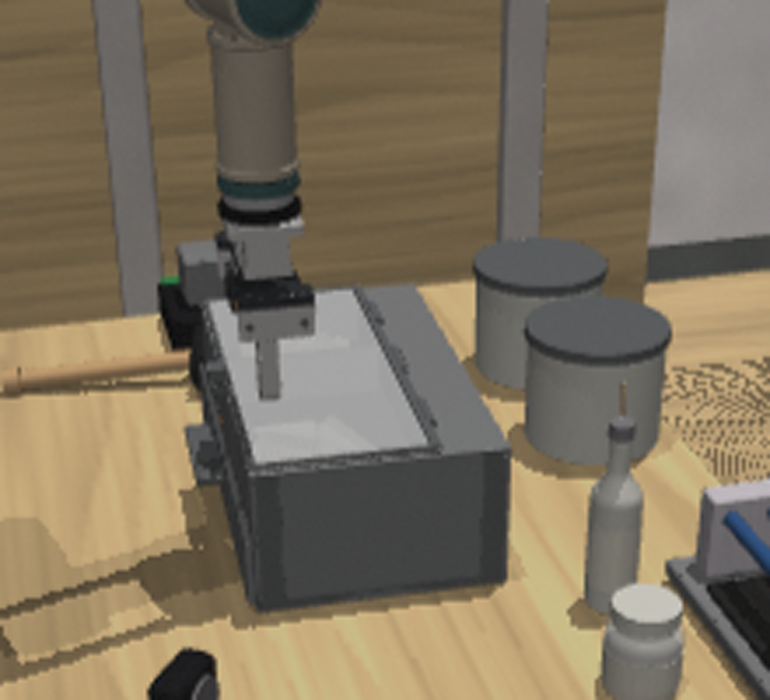

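```bash
python3 - <<'E'
from h import *
np.set_printoptions(precision=4,suppress=True)
P=telemetry.current_ee_pos()
print(r.move_l(P-[0,0,.008],vel=.02,guard=15),telemetry.current_ee_pos(),telemetry.current_wrist_force())
r.move_l(P+[0,0,.25],vel=.25); r.move_l([.30,.45,.42],vel=.35)
snap('side','s19',(210,100,430,300),3.5);snap('top','t19',(180,120,460,290),2.8)
for c in('top','side'): 
  print([(np.round(d['at'],3).tolist(),round(d['score'],2)) for d in models.mark_of('wedge0',c)])
  print([(np.round(d['at'],3).tolist(),round(d['score'],2)) for d in models.mark_of('drawer_pull',c)[:1]])
  for t in ['tape_measure','spacer_jar','pencil','tile_stack','sealant','margin_trowel','mallet']: print(t,[np.round(d['at'],3).tolist() for d in models.mark_of(t,c)[:1]])
print(telemetry.current_t())
E
```

```text
True [0.5195 0.2124 0.1762] [-0.2134 -0.3852  4.7065]
[]
[([0.445, 0.274, 0.069], 0.55)]
tape_measure [[0.386, -0.074, 0.002]]
spacer_jar [[0.777, -0.117, -0.001]]
pencil [[0.728, -0.267, 0.001]]
tile_stack [[0.592, -0.512, 0.002]]
sealant [[0.8, 0.005, -0.001]]
margin_trowel [[0.366, -0.522, -0.001]]
mallet [[0.519, 0.578, -0.001]]
[([0.728, -0.269, -0.001], 0.59)]
[([0.445, 0.271, 0.064], 0.92)]
tape_measure [[0.39, -0.075, -0.004]]
spacer_jar [[0.778, -0.118, -0.002]]
pencil [[0.728, -0.269, -0.0]]
tile_stack [[0.591, -0.518, 0.002]]
sealant [[0.796, 0.008, -0.0]]
margin_trowel [[0.368, -0.524, 0.002]]
mallet [[0.519, 0.581, 0.003]]
87.0083
```

View pics/s19.png

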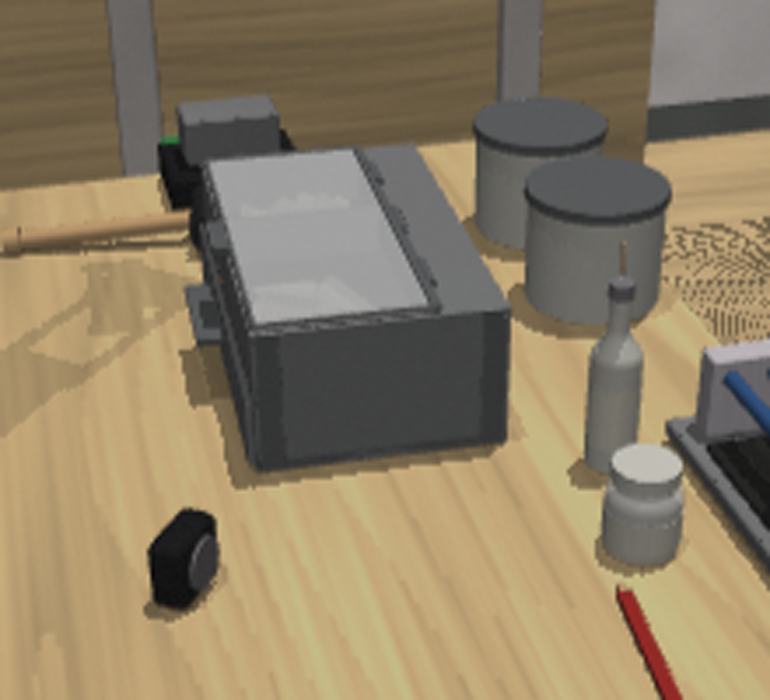

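View pics/t19.png

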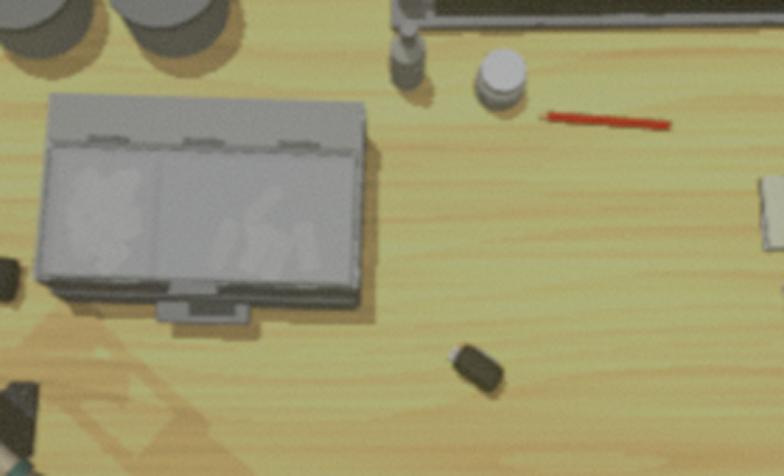

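The last pictures show the lid flat, the drawer flush, the wedges visible through the lid, the worktop clear of them, and the bystanders unmoved. I'm handing it in.

```bash
python3 -c "
from h import *
r.sign_off()"
```

```text
the job is handed in; nothing more can be done
```

The job is handed in at about 87 s. All six wedges are in the tray's right-hand compartment, the scoop is in the drawer bay, and the drawer and lid are shut.

I swung the lid back and scooped the wedges against the side wall in two passes of three, tipping each load into the compartment. Then I laid the scoop in the bay, pushed the drawer shut and closed the lid from above.

**Last checks:**
- **Wedges:** before I closed the lid, the top-camera network placed all six in the compartment, and the pictures showed none left on the worktop. The side camera found only four of them. With the lid shut the networks no longer report them, and they show only faintly through it.
- **Scoop:** in the picture it lay flat and right way up in the bay, with its origin at about (0.388, 0.262, 0.017). It is now hidden inside the shut drawer.
- **Drawer:** it met a hard stop when pushed, twice at the same place. The network puts the pull within about 1 mm of its shut position.
- **Lid:** the fingertip stopped at 151 mm, which is the height of the shut lid's top face.
- **Bystanders:** all were within about 8 mm of where they started, which is close to the networks' accuracy.

**What went wrong on the way:**
- The scoop turned by about 0.3 rad in the grip during the first load. I set it down and regripped it nearer the pan, and saw no slip after that.
- The first pass nudged a wedge of the second row, which the second pass still collected.
- The second pass stopped about 7 mm short of its target on the force guard. All three wedges were on the pan anyway.

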